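# Pour walnuts from a carton with a fold-out spout

## Task

Pull the folded spout of the walnut carton all the way out while the carton stands on the worktop, then tilt the carton and pour all six walnuts through the spout into the bowl. Stand the empty carton back upright on the worktop, and leave the bowl upright and the things around it where they are.

Things in the scene. Friction and masses are not known exactly. Their poses are not given: they have to be found in the camera images.
- carton: Closed rigid cardboard carton, 64 mm thick (its x), 104 deep (its y), 160 tall, 0.30 kg, walls 2.5 mm; origin at the centre of its underside, z up. Grip its broad faces (+x, -x). The spout sits in the narrow face that looks along the carton's -y, close under the top. It starts upright with that face roughly to world +y (the robot's left), six loose walnuts on its floor.
- spout (a joint): Angle of the white plastic spout: 0 folded in flush, 0.9 all the way out (a stop). It turns outwards about its lower edge, a line along the carton's x; the stiff hinge (0.03 N m, 0.7 N at the tab) stays where it is left. Panel 54 mm wide, 46 high, with fan-shaped cheeks; fully out, its free edge is 36 mm out from the face; opening 49 mm high, 51 mm between the cheeks.
- spout_hinge (a point): Middle of the spout's hinge line, on the carton's narrow face, 52 mm from the carton's centre along its -y and 98 mm above its underside.
- spout_tab (a point): Middle of the spout's pull tab: a plate 24 mm wide (along the carton's x), 4 mm thick, standing 20 mm straight out from the narrow face at the spout's upper edge, 43 mm above the hinge line; this point is 10 mm out from the face. It swings with the spout: fully out, it is 40 mm from the face and 19 mm above the hinge line.
- bowl: White ceramic bowl, 126 mm across the rim, 58 mm high, walls 4 mm, 0.40 kg, loose; origin at the centre of its underside. Stands to the left of the carton.
- walnut1: Walnut 1 of six, 24 mm across and 28 mm long, 10 g; origin at its centre. Loose inside the carton at the start, so hidden from view.
- walnut2: Walnut 2 of six, 24 mm across and 28 mm long, 10 g; origin at its centre. Loose inside the carton at the start, so hidden from view.
- walnut3: Walnut 3 of six, 24 mm across and 28 mm long, 10 g; origin at its centre. Loose inside the carton at the start, so hidden from view.
- walnut4: Walnut 4 of six, 24 mm across and 28 mm long, 10 g; origin at its centre. Loose inside the carton at the start, so hidden from view.
- walnut5: Walnut 5 of six, 24 mm across and 28 mm long, 10 g; origin at its centre. Loose inside the carton at the start, so hidden from view.
- walnut6: Walnut 6 of six, 24 mm across and 28 mm long, 10 g; origin at its centre. Loose inside the carton at the start, so hidden from view.
- honey_jar: Bystander: glass honey jar with a grey lid, 71 mm across, 110 mm tall; origin at the centre of its underside.
- apple: Bystander: red apple, 80 mm across, 69 mm tall; origin at the centre of its underside.

How it is judged (in metres and radians):
On the way, in this order (a step that is already met when the one before it is completed fails the run):
1. the spout is pulled all the way out (0.7 rad or more of 0.9) while the carton stands upright on the worktop (value of joint spout above 0.7 rad and angle between carton's own z axis and vertical below 0.12 rad and height (world z) of carton between -0.012 and 0.012 m), for 0.2 s.
2. all six walnuts lie in the bowl (horizontal distance between each of walnut1, walnut2, walnut3, walnut4, walnut5, walnut6 and bowl below 0.06 m and z of walnut1 in the frame of bowl between 0 and 0.07 m and z of walnut2 in the frame of bowl between 0 and 0.07 m and z of walnut3 in the frame of bowl between 0 and 0.07 m and z of walnut4 in the frame of bowl between 0 and 0.07 m and z of walnut5 in the frame of bowl between 0 and 0.07 m and z of walnut6 in the frame of bowl between 0 and 0.07 m), for 0.2 s.
At the end, for the whole second after the job is handed in: All six walnuts lie in the bowl (centres within 60 mm of its axis, under 70 mm above its foot); bowl and carton stand upright on the worktop (tilt under 0.12 rad, within 12 mm of its height), the carton at rest (all of step 2 and angle between each of bowl, carton's own z axis and vertical below 0.12 rad and height (world z) of bowl between -0.012 and 0.012 m and height (world z) of carton between -0.012 and 0.012 m and linear speed of carton below 0.02 m/s); the robot touches nothing.
It fails at once if the honey jar is pushed more than 40 mm or tipped over (distance of honey_jar from where it was at the start of the episode above 0.04 m or angle between honey_jar's own z axis and vertical above 0.5 rad).
It fails at once if the apple is pushed more than 40 mm or tipped over (distance of apple from where it was at the start of the episode above 0.04 m or angle between apple's own z axis and vertical above 0.5 rad).
It also fails if it takes over 64 s, if anything falls off the work surface, if the arm or the gripper's body presses on something with over 40 N, if the wrist force passes 120 N, or if a joint passes its speed limit or range.

## Robot

A 7-joint arm with a two-finger parallel gripper is mounted at the origin on a cart in front of the work surface, level with it; the furniture and walls round the work are solid. World frame = base frame: x ahead of the robot, y to its left, z up, the work surface at z = 0. Lengths are in mm, angles in degrees, forces in N, time in s.
With the tool pointing down it reaches from about 350 to 900 mm from the base axis. Payload 19.9 kg.
Tool frame: the origin (TCP) lies midway between the tips of the shut fingers; the grasp point (between the pads) lies 19 mm behind it; z points along the fingers, y is the line along which they close (so a half turn about z gives the same grasp; the last joint's range is limited). The gripper opens to 85 mm and grips with 20 to 120 N. Pads are 22 mm wide; open, the fingers measure 114 mm over their backs; the gripper's body (76 mm by 85 mm) begins 54 mm behind the grasp point. The pads swing forward as they close: fully open they stand 13 mm farther back than shut.
Start: joints at [-78.352, 23.915, -0.59, 92.452, 0.269, 63.638, -3.037], TCP at [151.467, 606.349, 231.26] pointing down, gripper open.
Joint ranges: [-161.28, 161.28], [-22.2, 115.67], [-73.04, 71.86], [3.21, 147.25], [-68.34, 248.33], [10.77, 114.83], [-161.83, 161.83]. Speed limits (degrees/s): [108.29, 108.29, 136.94, 136.94, 172.46, 172.46, 172.46].

## Interface

Orientations are given as a 3x3 rotation matrix whose columns are the frame's x, y, z axes.
In Python, from cell import manip gives the robot as it stands.
- The arm moves only by the shell command python3 inch.py [OPENING], which reads ROWS from standard input. ROWS is a JSON list that holds a single list of rows (three levels of brackets), with 1 to 5 rows, each of 6 numbers: dx, dy, dz in mm, then a rotation vector rx, ry, rz in degrees; each row is the pose to reach, as a shift and turn from the pose commanded when the command began, along the tool's axes at that moment; what a row does not reach only later rows make up. A row lasts 1/8 s, in which the tool goes at most 62.5 mm and 10.7 degrees, less where a joint would pass 70% of its speed; a pose out of reach is approached as far as the arm can. OPENING is the finger opening in mm, set as the command begins (- or left out keeps the last). The fingers move at their own pace and stop on an object; the grip force is fixed at half the most. Time passes only in rows, so rows that do not move let the fingers close. It prints the time, the measured TCP pose, the force, the opening and the grip force at its end. Input that does not fit is refused with a message, and nothing moves.
- manip.sense(): the state, without advancing time (a new reading comes with each control period).
- manip.capture(name): name is "scene" or "side" or "wrist"; returns a dict with "pixels" (384x512x3 uint8, blue, green, red), "fx", "fy", "cx", "cy" (pixels), "world_to_cam" (4x4, takes a point from world to camera coordinates). Camera axes: x right, y down, z forward; pixel columns grow to the right and rows downward; lengths in mm; the calibration is good to about 2 mm. A picture is of the moment at which its call begins. There is no depth.
- manip.finish_job(): hands the job in; it is judged then, once.
The state is a dict: "time_s": time; "joints": joint angles; "joint_velocities": joint speeds; "joint_torque": joint torques, N m; "position": TCP position; "ee_rot": TCP orientation; "force": force on the tool from outside, world axes, zero at the start; "ft_torque": the same for the moment, N m; "width": finger opening in mm; "gripper_force": force on a finger pad.
Only numpy, scipy, OpenCV 4.12 (cv2) and the standard library are available. Lean on these libraries where they do the work, as an engineer would, in place of code of your own. Each camera call takes 0.05 s, during which the arm holds its last target. There are 200 camera calls.

## Working session

There is one attempt and no reset: what is moved stays moved. The work goes in short steps, Python scripts to look and compute and a shell command to move; the robot and the scene stay as the last step left them, time stands still between calls to the robot, and variables do not carry over. Pictures are saved under pics/ and viewed, at most 10 in all, crops included, and the job is handed in when it is done.

```bash
ls; mkdir -p pics
python3 - <<'E'
from cell import manip
import cv2,numpy as np
s=manip.sense(); print(s)
a=manip.capture("scene");b=manip.capture("side")
for n,c in(("scene",a),("side",b)):
    print(n,c["fx"],c["fy"],c["cx"],c["cy"],np.round(c["world_to_cam"],4).tolist()); cv2.imwrite(f"pics/{n}0.png",c["pixels"])
E
```

```text
cell.py
inch.py
pics
{'time_s': 0.0, 'joints': array([-78.35228013,  23.94803079,  -0.59180273,  92.48829463,
         0.27153841,  63.63675207,  -3.03561694]), 'joint_velocities': array([ 0.00984369, -0.06858523,  0.00625455, -0.02507752, -0.0691296 ,
        0.03580287,  0.04746113]), 'joint_torque': array([-6.66130254e-04, -8.64437842e+01,  6.78158328e-01, -4.34912968e+01,
        1.89287105e-02,  7.27373437e-03,  3.91687195e-06]), 'position': array([151.38910004, 606.01091656, 230.63992269]), 'ee_rot': array([[-9.70204491e-01,  2.42287455e-01, -1.88212228e-04],
       [ 2.42287499e-01,  9.70203708e-01, -1.23810752e-03],
       [-1.17373719e-04, -1.24681895e-03, -9.99999216e-01]]), 'force': array([ 0.37897152, -0.34873243,  0.50350992]), 'ft_torque': array([ 0.02872644, -0.01312642, -0.03850304]), 'gripper_force': 0.0, 'width': 85.54776640025068}
scene 483.37613184941296 483.37613184941296 255.32939203661945 191.5661716515384 [[0.6515, -0.7586, 0.0091, -393.9905], [-0.2817, -0.2529, -0.9256, 236.4684], [0.7045, 0.6004, -0.3784, 1052.8469], [0.0, 0.0, 0.0, 1.0]]
side 410.55777396274846 410.55777396274846 250.5287117363623 190.95021875629428 [[0.0249, 0.9997, 0.0015, 53.9516], [0.8538, -0.0205, -0.5202, -363.8876], [-0.52, 0.0142, -0.854, 1428.6058], [0.0, 0.0, 0.0, 1.0]]
```
View pics/scene0.png

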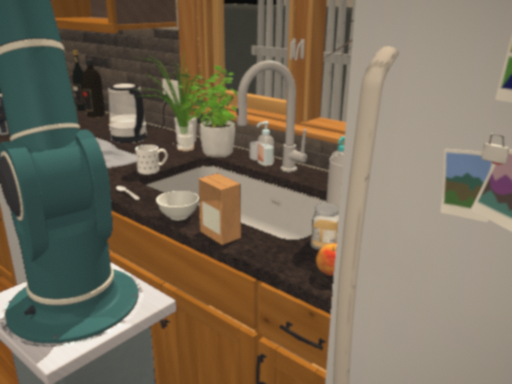

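View pics/side0.png

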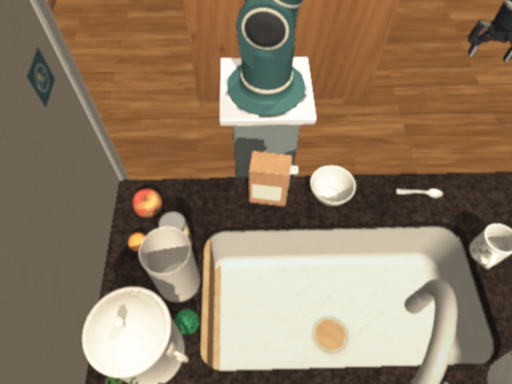

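The scene shows the carton at about (220,208), the bowl at (178,205), the jar at (325,225) and the apple at (327,260). In the side view the carton is at (270,178), its white spout tab points right at (294,170), and the bowl is at (333,185).

Run:
```python
import cv2,numpy as np
a=cv2.imread("pics/scene0.png")[165:255,150:250];b=cv2.imread("pics/side0.png")[140:215,235:365]
a=cv2.resize(a,None,fx=3.3*1.8,fy=3.3*1.8,interpolation=cv2.INTER_CUBIC)[:,:]
b=cv2.resize(b,None,fx=6,fy=6,interpolation=cv2.INTER_CUBIC)
cv2.imwrite("pics/a1.png",a);cv2.imwrite("pics/b1.png",b);print(a.shape,b.shape)
```

```text
(535, 594, 3) (450, 780, 3)
```

View pics/a1.png

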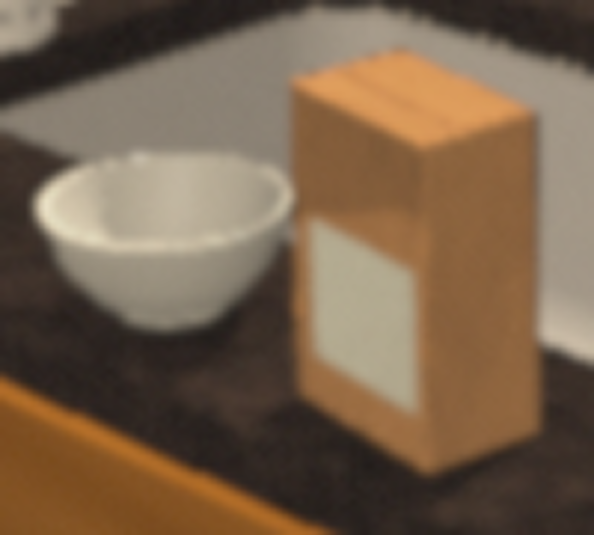

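View pics/b1.png

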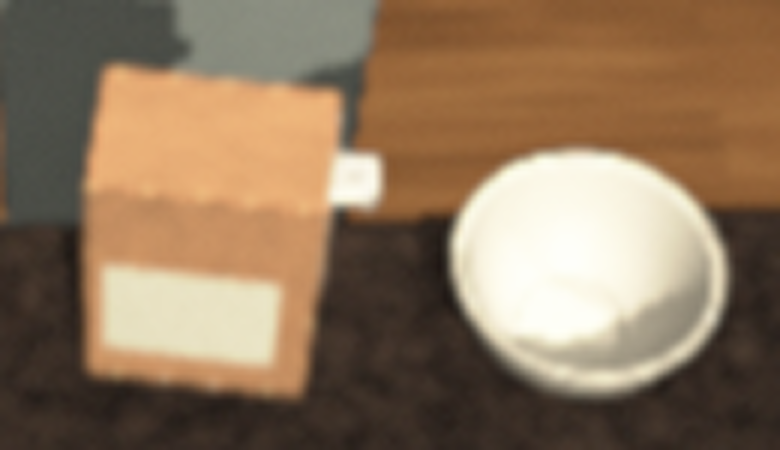

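The crops give the carton corners and tab, plus the rim extents: scene rim x 35 to 293 and y 152 to 250, side rim x 450 to 728 and y 150 to 395. The tab is at (357,180) in the side crop. I'll fit the poses from these.

```bash
cat > h.py <<'E'
import numpy as np
from scipy.optimize import least_squares
from scipy.spatial.transform import Rotation as R
from cell import manip
def proj(c,P):
    P=np.atleast_2d(P);W=c["world_to_cam"];q=P@W[:3,:3].T+W[:3,3]
    return np.c_[c["fx"]*q[:,0]/q[:,2]+c["cx"],c["fy"]*q[:,1]/q[:,2]+c["cy"]]
def tool(dw): # world delta -> tool delta
    return manip.sense()["ee_rot"].T@np.array(dw,float)
E
cat > fit.py <<'E'
from h import *
a=manip.capture("scene");b=manip.capture("side")
A=lambda p:np.array(p)/5.94+[150,165]-.4; B=lambda p:np.array(p)/6+[235,140]-.4
h=np.array([32,52])
sa=[(-1,1,1),(1,1,1),(1,-1,1),(-1,-1,1),(-1,-1,0),(-1,1,0),(1,-1,0)]; pa=A([(293,85),(400,50),(538,112),(427,152),(430,474),(298,395),(541,430)])
sb=[(-1,-1,1),(-1,1,1),(1,1,1),(1,-1,1),(1,1,0),(1,-1,0)]; pb=B([(105,65),(341,92),(328,213),(86,190),(307,398),(88,375)])
def pts(s,p):
    x,y,z,t,H=p; s=np.array(s,float); c,n=np.cos(t),np.sin(t); q=s[:,:2]*h
    return np.c_[x+c*q[:,0]-n*q[:,1],y+n*q[:,0]+c*q[:,1],z+H*s[:,2]]
f=lambda p:np.r_[(proj(a,pts(sa,p))-pa).ravel(),(proj(b,pts(sb,p))-pb).ravel()]
r=least_squares(f,[500,0,0,0,160],loss="soft_l1",x_scale=[10,10,10,.1,10]);print("carton x y z yaw H",np.round(r.x,3),"res",np.round(r.fun,1))
th=np.linspace(0,2*np.pi,721);C=np.c_[np.cos(th),np.sin(th),0*th]*63
def ext(c,o): q=proj(c,C+o); return np.r_[q.min(0),q.max(0)]
ea=np.r_[A((35,152)),A((293,250))];eb=np.r_[B((450,150)),B((728,395))]
g=lambda o:np.r_[ext(a,o)-ea,ext(b,o)-eb]
q=least_squares(g,[500,150,58],x_scale=10,loss="soft_l1",diff_step=1e-4);print("rim",np.round(q.x,1),np.round(q.fun,1))
x,y,z,t,H=r.x;c,n=np.cos(t),np.sin(t);tab=np.array([x-n*62,y+c*62,141]);print("tab",tab,"proj side crop",(proj(b,tab)-[235,140])*6)
E
python3 fit.py
```

```text
carton x y z yaw H [ 4.36703e+02 -1.35860e+01 -2.13800e+00 -1.44000e-01  1.59021e+02] res [-1.2 -0.5 -0.2  0.2  0.2  0.2 -0.4 -0.7  0.1 -0.  -0.  -0.2 -0.1  0.2
 -0.2  0.9 -0.3  0.2  0.2  0.2  0.1 -0.  -0.9 -0.1 -0.2 -0.1]
rim [441.1 166.5  54.7] [ 0.5 -0.  -0.2  0.   0.7  1.1 -0.5 -1.8]
tab [445.62863776  47.76812939 141.        ] proj side crop [[351.63312899 173.66870093]]
```

```bash
cat > to.py <<'E'
# usage: to.py x y z  ox.. : prints tool-frame delta and rotvec from the measured pose to a target
from h import *
import sys
def goal(pitch,flip=1,t=-0.144): # pitch: deg below horizontal of tool z pointing along outward dir; 90=down
    o=np.array([-np.sin(t),np.cos(t),0]);u=np.array([np.cos(t),np.sin(t),0])*flip;p=np.radians(pitch)
    z=o*np.cos(p)-np.array([0,0,1])*np.sin(p); return np.c_[np.cross(u,z),u,z]
def show(pos,G):
    s=manip.sense();E=s["ee_rot"]
    print("d",np.round(E.T@(np.array(pos)-s["position"]),1),"rv",np.round(np.degrees(R.from_matrix(E.T@G).as_rotvec()),1),"J",np.round(s["joints"],0))
if __name__=="__main__":
    v=[float(k) for k in sys.argv[1:]]; show(v[:3],goal(v[3],v[4] if len(v)>4 else 1))
E
echo '[[[-28,-30,0,0,0,6],[-56,-61,0,0,0,12],[-84,-92,0,0,0,17],[-112,-122,0,0,0,23],[-140,-153,0,0,0,28]]]' | python3 inch.py 0
echo '[[[-39,-14,0,0,0,6],[-78,-28,0,0,0,12],[-117,-41,0,0,0,17],[-156,-55,0,0,0,23],[-195,-69,0,0,0,28]]]' | python3 inch.py
echo '[[[-41,6,0,0,0,6],[-82,12,0,0,0,12],[-123,18,0,0,0,17],[-164,24,0,0,0,23],[-204,30,0,0,0,28]]]' | python3 inch.py
python3 to.py 447 61 158 90
python3 - <<'E'
from h import *
b=manip.capture("side")
from scipy.optimize import fsolve
for n,p,z in(("apple",(147,203),35),("jarlid",(172,220),110)):
    print(n,fsolve(lambda q:proj(b,[q[0],q[1],z])[0]-p,[500,-200]))
E
```

```text
time_s: 0.82
position: [250.7, 422.7, 231.3]
ee_rot: [[-0.741, 0.672, -0.0], [0.672, 0.741, -0.0], [0.0, -0.0, -1.0]]
force: [0.1, 0.3, 0.7]
width: 0.1
gripper_force: 0.0
time_s: 1.45
position: [349.3, 240.9, 231.4]
ee_rot: [[-0.339, 0.941, 0.0], [0.941, 0.339, 0.0], [0.0, 0.0, -1.0]]
force: [-0.4, 1.1, 0.3]
width: -0.0
gripper_force: 0.0
time_s: 2.08
position: [447.2, 59.4, 231.4]
ee_rot: [[0.143, 0.99, 0.0], [0.99, -0.143, 0.0], [0.0, 0.0, -1.0]]
force: [0.9, 0.2, -0.4]
width: 0.3
gripper_force: 0.0
d [ 1.5 -0.5 73.4] rv [ 0. -0.  0.] J [-43.   6.  34. 117.  -4.  58. -15.]
apple [ 478.36139471 -354.73920316]
jarlid [ 572.45088511 -266.08185855]
```

Run:
```python
from h import *
import cv2
c=manip.capture("wrist"); im=c["pixels"]
tab=np.array([445.6,47.8,141]);o=np.array([.143,.99,0]);u=np.array([.99,-.143,0])
Q=np.array([tab+a*10*o+k*12*u for a,k in((-1,-1),(1,-1),(1,1),(-1,1))]);print(proj(c,Q).round(),proj(c,[[441,166.5,55]]).round())
cv2.imwrite("pics/w1.png",im)
```

```text
[[239. 216.]
 [239. 194.]
 [267. 194.]
 [267. 215.]] [[231.  70.]]
```

View pics/w1.png

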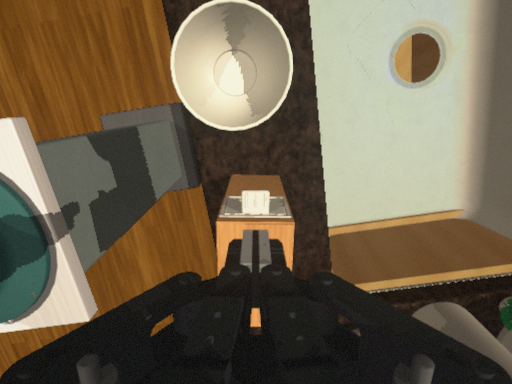

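The tab is at about (256,203) in the wrist view, roughly 2.5 mm off my prediction along both axes. The bowl centre is at (232,65), which puts it about 4 mm further left. I'll correct for both and push the tab down and out.

```bash
echo '[[[2,1,30,0,0,0],[3.5,2.6,60,0,0,0],[3.5,2.6,81,0,0,0],[3.5,2.6,81,0,0,0]]]' | python3 inch.py
echo '[[[0,0,4,0,0,0],[0,0,7,0,0,0],[6.5,0,9.8,0,0,0],[10,0,11,0,0,0],[13,0,13,0,0,0]]]' | python3 inch.py
echo '[[[2.5,0,2,0,0,0],[5,0,4,0,0,0],[7.5,0,6.5,0,0,0],[10,0,9,0,0,0],[10,0,9,0,0,0]]]' | python3 inch.py
python3 - <<'E'
from h import *
import cv2
a=manip.capture("scene")["pixels"][150:260,150:260];c=manip.capture("wrist")["pixels"][100:330,130:400]
a=cv2.resize(a,(400,400),interpolation=cv2.INTER_CUBIC);c=cv2.resize(c,(400,340),interpolation=cv2.INTER_CUBIC);m=np.zeros((400,800,3),np.uint8);m[:,:400]=a;m[:340,400:]=c;cv2.imwrite("pics/p2.png",m)
E
```

```text
time_s: 2.68
position: [448.9, 63.9, 149.4]
ee_rot: [[0.139, 0.99, -0.002], [0.99, -0.139, -0.001], [-0.001, -0.002, -1.0]]
force: [-0.8, -0.1, 0.0]
width: 0.3
gripper_force: 0.0
time_s: 3.3
position: [451.7, 77.1, 137.3]
ee_rot: [[0.139, 0.99, 0.0], [0.99, -0.139, 0.0], [0.0, 0.0, -1.0]]
force: [0.4, 1.0, 0.7]
width: -0.1
gripper_force: 0.0
time_s: 3.92
position: [452.9, 86.7, 128.1]
ee_rot: [[0.139, 0.99, -0.0], [0.99, -0.139, -0.0], [-0.0, -0.0, -1.0]]
force: [0.3, 0.2, -0.1]
width: 0.1
gripper_force: 0.0
```

View pics/p2.png

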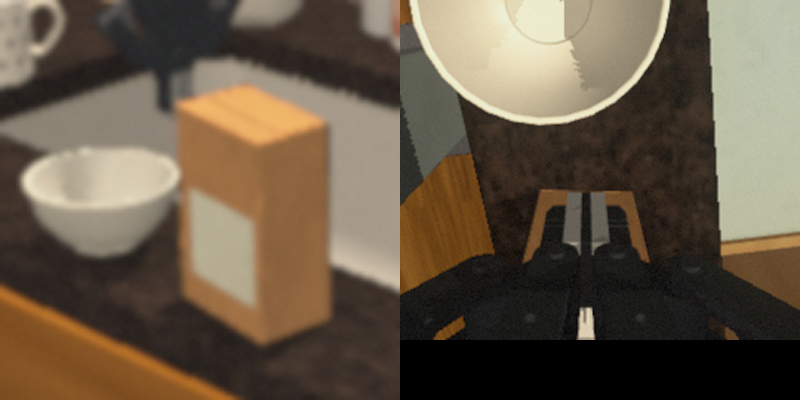

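The view shows the carton still upright, with white spout visible through the finger gap at (587,322). I'll continue to the stop, back off and inspect.

```bash
echo '[[[2,0,3,0,0,0],[4,0,6,0,0,0],[6,0,9,0,0,0],[8,0,13,0,0,0],[8,0,13,0,0,0]]]' | python3 inch.py
echo '[[[0,0,0,0,0,0],[5,0,-10,0,0,0],[15,0,-60,0,0,0],[-10,0,-122,0,0,0],[-30,0,-160,0,0,0]]]' | python3 inch.py 85
echo '[[[0,0,0,0,0,0]]]' | python3 inch.py
python3 - <<'E'
from h import *
import cv2
c=manip.capture("wrist");b=manip.capture("side")["pixels"][130:220,230:360]
print(manip.sense()["position"])
f=np.array([447,39.6,0.]);o=np.array([.143,.99,0])
for q in(0,.7,.9): print(q,proj(c,[f+o*(43*np.sin(q)+20*np.cos(q))+[0,0,98+43*np.cos(q)-20*np.sin(q)]]).round())
a=c["pixels"];m=np.zeros((384,800,3),np.uint8);m[:,:420]=a[:,50:470];m[:263,420:]=cv2.resize(b,(380,263),interpolation=cv2.INTER_CUBIC);cv2.imwrite("pics/p3.png",m)
E
```

```text
time_s: 4.65
position: [454.0, 94.6, 115.0]
ee_rot: [[0.139, 0.99, -0.001], [0.99, -0.139, -0.0], [-0.0, -0.0, -1.0]]
force: [0.4, 0.6, -0.7]
width: -0.2
gripper_force: 0.0
time_s: 5.28
position: [450.1, 64.3, 278.3]
ee_rot: [[0.14, 0.99, 0.002], [0.99, -0.14, 0.001], [0.001, 0.002, -1.0]]
force: [0.6, 0.3, 0.6]
width: 84.7
gripper_force: 0.0
time_s: 5.4
position: [451.2, 63.8, 278.9]
ee_rot: [[0.142, 0.99, 0.005], [0.99, -0.142, 0.003], [0.004, 0.005, -1.0]]
force: [0.7, 1.1, -1.0]
width: 85.0
gripper_force: 0.0
[449.91877213  65.09427683 275.84471284]
0 [[254. 187.]]
0.7 [[254. 160.]]
0.9 [[254. 156.]]
```

View pics/p3.png

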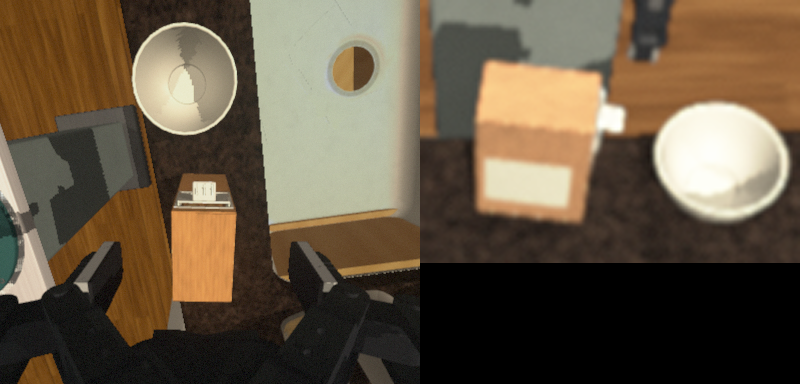

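The spout has opened only slightly: the tab tip is at about (254,180) in the wrist view, against 160 expected at 0.7 rad. The fingers slipped off. I'll grip the tab by its sides and swing it with the tool about the hinge.

```bash
echo '[[[0,0,0,0,0,0],[0,0,0,0,0,0]]]' | python3 inch.py 50; python3 to.py 450.1 61.4 130 90
```

```text
time_s: 5.75
position: [449.7, 65.0, 274.6]
ee_rot: [[0.139, 0.99, -0.001], [0.99, -0.139, -0.001], [-0.001, -0.001, -1.0]]
force: [-0.2, 0.2, -0.5]
width: 51.4
gripper_force: 0.0
d [ -3.4   1.1 144.6] rv [-0.1  0.1  0.2] J [-46.   3.  35. 113.  -2.  64. -18.]
```

```bash
echo '[[[-3.4,1,50,0,0,0],[-3.4,1,100,0,0,0],[-3.4,1,130,0,0,0],[-3.4,1,144.6,0,0,0],[-3.4,1,144.6,0,0,0]]]' | python3 inch.py 50
echo '[[[0,0,0,0,0,0],[0,0,0,0,0,0],[0,0,0,0,0,0],[0,0,0,0,0,0]]]' | python3 inch.py 0
python3 - <<'E'
from h import *
import cv2
s=manip.sense();print(s["position"],s["width"],s["gripper_force"])
E
```

```text
time_s: 6.38
position: [450.3, 61.1, 130.4]
ee_rot: [[0.14, 0.99, -0.001], [0.99, -0.14, -0.001], [-0.001, -0.001, -1.0]]
force: [0.8, 0.5, 0.3]
width: 49.8
gripper_force: 0.0
time_s: 6.88
position: [451.1, 61.8, 131.8]
ee_rot: [[0.139, 0.99, 0.002], [0.99, -0.139, 0.001], [0.001, 0.001, -1.0]]
force: [-2.0, 1.5, 5.6]
width: 21.1
gripper_force: 58.4
[451.0636804   61.84988155 131.79784094] 21.115492902181213 58.44583797035739
```

```bash
echo '[[[2.5,0,2,0,-5,0],[5.2,0,4.3,0,-10,0],[7.4,0,6.8,0,-15,0],[9.6,0,9.5,0,-20,0],[9.6,0,9.5,0,-20,0]]]' | python3 inch.py
```

```text
time_s: 7.5
position: [452.3, 72.5, 121.4]
ee_rot: [[0.128, 0.991, -0.046], [0.931, -0.136, -0.339], [-0.342, 0.001, -0.94]]
force: [0.6, 5.3, 4.6]
width: 20.6
gripper_force: 59.7
```

```bash
echo '[[[2.4,0,1.8,0,-4.5,0],[4.7,0,3.8,0,-9,0],[7.2,0,6.4,0,-14,0],[9.6,0,9.4,0,-20,0],[9.6,0,9.4,0,-20,0]]]' | python3 inch.py
python3 - <<'E'
from h import *
import cv2
c=manip.capture("scene");b=manip.capture("side")["pixels"][130:220,230:360]
a=c["pixels"][150:260,150:260]
m=np.zeros((400,800,3),np.uint8);m[:,:400]=cv2.resize(a,(400,400),interpolation=cv2.INTER_CUBIC);m[:277,400:]=cv2.resize(b,(400,277),interpolation=cv2.INTER_CUBIC);cv2.imwrite("pics/p4.png",m)
E
```

```text
time_s: 8.12
position: [452.7, 77.1, 108.6]
ee_rot: [[0.105, 0.99, -0.089], [0.759, -0.138, -0.636], [-0.642, -0.001, -0.766]]
force: [1.3, 3.0, 1.6]
width: 20.8
gripper_force: 59.3
```

View pics/p4.png

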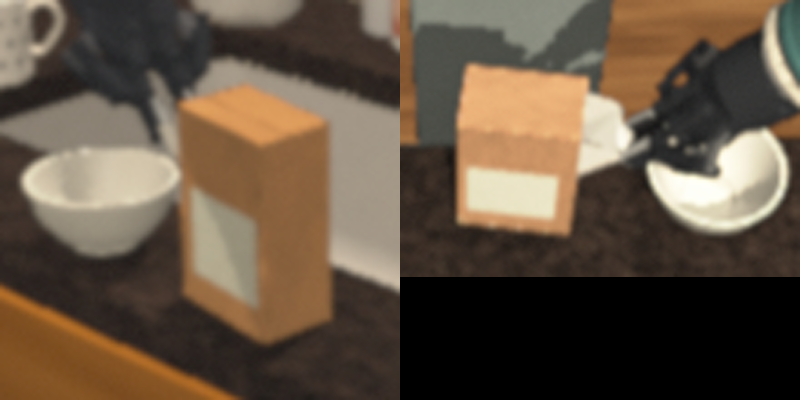

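The spout is now well out, visible at about (605,130) in the right half, and the carton is standing. I'll release, retreat and measure its angle from the wrist view.

```bash
echo '[[[0,0,0,0,0,0],[0,0,0,0,0,0],[0,0,-5,0,0,0],[0,0,-40,0,0,0]]]' | python3 inch.py 45
echo '[[[0,0,-40,0,5,0],[-20,0,-80,0,15,0],[-40,0,-110,0,25,0],[-60,0,-140,0,35,0],[-75,0,-160,0,40,0]]]' | python3 inch.py 85
echo '[[[0,0,0,0,0,0],[0,0,0,0,0,0]]]' | python3 inch.py
python3 - <<'E'
from h import *
import cv2
c=manip.capture("wrist");b=manip.capture("side")["pixels"][130:220,230:360]
f=np.array([447,39.6,0.]);o=np.array([.143,.99,0])
for q in(.6,.7,.8,.9): print(q,proj(c,[f+o*(43*np.sin(q)+s*np.cos(q))+[0,0,98+43*np.cos(q)-s*np.sin(q)] for s in (0,20)]).round().tolist())
print(proj(c,[f+[0,0,160]]))
a=c["pixels"];m=np.zeros((384,800,3),np.uint8);m[:,:420]=a[:,50:470];m[:263,420:]=cv2.resize(b,(380,263),interpolation=cv2.INTER_CUBIC);cv2.imwrite("pics/p5.png",m)
E
```

```text
time_s: 8.72
position: [455.5, 101.1, 139.9]
ee_rot: [[0.107, 0.99, -0.092], [0.757, -0.142, -0.638], [-0.644, -0.001, -0.765]]
force: [0.5, 1.5, 0.6]
width: 45.4
gripper_force: 0.0
time_s: 9.35
position: [462.9, 145.9, 313.2]
ee_rot: [[0.141, 0.99, 0.003], [0.99, -0.142, 0.007], [0.008, 0.002, -1.0]]
force: [-0.1, 1.1, -1.0]
width: 85.1
gripper_force: 0.0
time_s: 9.6
position: [462.2, 147.2, 310.0]
ee_rot: [[0.139, 0.99, -0.001], [0.99, -0.139, -0.001], [-0.001, -0.001, -1.0]]
force: [0.4, 0.2, -0.1]
width: 85.2
gripper_force: 0.0
0.6 [[255.0, 240.0], [256.0, 224.0]]
0.7 [[255.0, 236.0], [256.0, 221.0]]
0.8 [[255.0, 233.0], [256.0, 218.0]]
0.9 [[256.0, 230.0], [256.0, 216.0]]
[[255.39443652 269.02256527]]
```

View pics/p5.png

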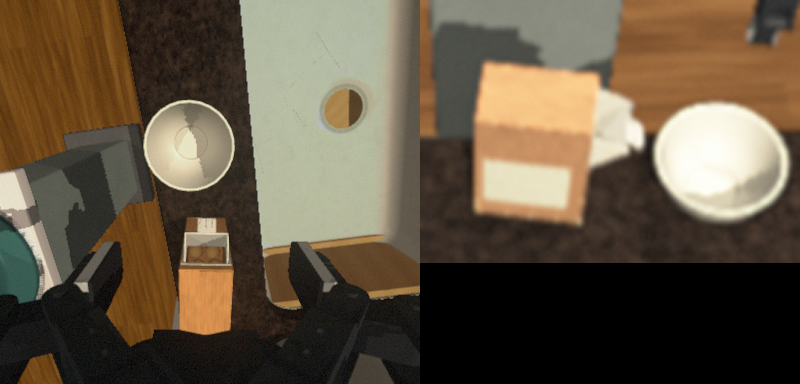

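The wrist view shows the opened spout with walnuts inside at (256,250). The panel edge is at about row 234 and the tab tip at 218, so the angle is around 0.8 rad. I'll refine that numerically.

Run:
```python
from h import *
import cv2
c=manip.capture("wrist");b=manip.capture("side")
g=c["pixels"].mean(2);print("wrist",[(r,int(g[r,248:264].mean())) for r in range(208,275)])
o=np.array([.139,.99,0]);u=np.array([.99,-.139,0])
f=np.array([447,39.6,0.])
for q in(.6,.7,.8,.9):
    P=[f+o*(43*np.sin(q)+20*np.cos(q))+[0,0,98+43*np.cos(q)-20*np.sin(q)]+k*u for k in(-12,12)];print(q,proj(b,P).round(1).tolist())
print("top corners",proj(b,[f+[0,0,160]+32*u,f+[0,0,160]-32*u]).round(1).tolist())
gb=b["pixels"];s=gb.min(2)
for r in range(168,186,2): print(r,s[r,290:316].tolist())
```

```text
wrist [(208, 45), (209, 44), (210, 43), (211, 42), (212, 40), (213, 42), (214, 42), (215, 43), (216, 41), (217, 67), (218, 137), (219, 180), (220, 186), (221, 185), (222, 183), (223, 183), (224, 187), (225, 187), (226, 187), (227, 192), (228, 196), (229, 197), (230, 197), (231, 197), (232, 189), (233, 204), (234, 191), (235, 155), (236, 156), (237, 156), (238, 156), (239, 153), (240, 147), (241, 141), (242, 132), (243, 123), (244, 117), (245, 109), (246, 93), (247, 80), (248, 82), (249, 85), (250, 88), (251, 87), (252, 89), (253, 89), (254, 89), (255, 88), (256, 87), (257, 84), (258, 80), (259, 76), (260, 74), (261, 74), (262, 80), (263, 102), (264, 159), (265, 147), (266, 77), (267, 77), (268, 74), (269, 102), (270, 121), (271, 124), (272, 135), (273, 140), (274, 140)]
0.6 [[305.5, 171.2], [305.1, 178.7]]
0.7 [[306.1, 172.1], [305.7, 179.6]]
0.8 [[306.6, 173.1], [306.2, 180.6]]
0.9 [[306.9, 174.1], [306.5, 181.5]]
top corners [[290.4, 175.6], [291.9, 155.3]]
168 [188, 200, 199, 197, 194, 192, 188, 190, 194, 198, 196, 175, 120, 68, 51, 51, 53, 54, 54, 53, 54, 54, 54, 55, 54, 57]
170 
[... 320 characters left out ...]
1, 231, 209, 139, 70, 54, 53, 55, 79, 141, 202, 227, 226]
176 [167, 168, 178, 190, 194, 196, 198, 199, 200, 202, 219, 234, 234, 231, 233, 225, 151, 63, 31, 31, 65, 141, 210, 228, 222, 220]
178 [204, 202, 198, 197, 199, 198, 199, 202, 202, 200, 199, 204, 212, 223, 229, 226, 154, 65, 26, 43, 110, 185, 223, 220, 218, 222]
180 [201, 204, 203, 205, 205, 207, 208, 210, 211, 210, 191, 142, 109, 137, 162, 151, 98, 41, 24, 64, 153, 216, 216, 208, 217, 223]
182 [202, 204, 204, 204, 202, 197, 194, 188, 174, 167, 152, 106, 57, 47, 52, 53, 35, 27, 26, 66, 157, 217, 206, 201, 216, 224]
184 [197, 192, 184, 169, 153, 135, 110, 91, 71, 59, 49, 40, 36, 34, 31, 28, 26, 24, 24, 60, 148, 212, 204, 200, 216, 224]
```

Estimates fall between 0.7 and 0.82 rad, so I'll nudge the tab down towards the stop to be safe.

```bash
python3 to.py 452 75.3 140 90
```

```text
d [-72.4  -0.  169.8] rv [-0.1  0.1  0.3] J [-61.   6.  43. 107.  -4.  69. -25.]
```

```bash
echo '[[[-35,0,20,0,0,0],[-72.4,0,60,0,0,0],[-72.4,0,110,0,0,0],[-72.4,0,150,0,0,0],[-72.4,0,168,0,0,0]]]' | python3 inch.py 0
echo '[[[0,0,2,0,0,0],[0,0,7,0,0,0],[0,0,12,0,0,0],[0,0,16,0,0,0],[0,0,18.5,0,0,0]]]' | python3 inch.py
echo '[[[0,0,0,0,0,0]]]' | python3 inch.py
echo '[[[0,0,-20,0,0,0],[0,0,-60,0,0,0],[0,0,-120,0,0,0],[70,0,-180,0,0,0],[72.4,0,-186.6,0,0,0]]]' | python3 inch.py
echo '[[[0,0,0,0,0,0],[0,0,0,0,0,0]]]' | python3 inch.py 85
python3 - <<'E'
from h import *
c=manip.capture("wrist");b=manip.capture("side")
print(manip.sense()["position"])
g=c["pixels"].mean(2);print("wrist",[(r,int(g[r,248:264].mean())) for r in list(range(212,240))+list(range(262,274))])
s=b["pixels"].min(2)
for r in range(170,188,2): print(r,s[r,296:312].tolist())
E
```

```text
time_s: 10.42
position: [451.3, 74.9, 140.1]
ee_rot: [[0.139, 0.99, -0.003], [0.99, -0.139, -0.003], [-0.003, -0.003, -1.0]]
force: [0.9, 0.2, 1.0]
width: -0.1
gripper_force: 0.0
time_s: 11.05
position: [454.3, 77.1, 125.6]
ee_rot: [[0.139, 0.99, 0.003], [0.99, -0.139, 0.003], [0.004, 0.003, -1.0]]
force: [-7.0, 15.8, 49.4]
width: -0.0
gripper_force: 24.3
time_s: 11.18
position: [454.5, 77.4, 125.9]
ee_rot: [[0.138, 0.99, 0.004], [0.99, -0.138, 0.004], [0.004, 0.003, -1.0]]
force: [-4.9, 12.2, 36.2]
width: 0.1
gripper_force: 18.6
time_s: 11.8
position: [462.8, 149.1, 312.8]
ee_rot: [[0.138, 0.99, 0.002], [0.99, -0.138, 0.002], [0.002, 0.002, -1.0]]
force: [0.9, -0.4, 0.3]
width: 0.2
gripper_force: 0.0
time_s: 12.05
position: [462.3, 146.1, 309.9]
ee_rot: [[0.14, 0.99, -0.001], [0.99, -0.14, -0.0], [-0.001, -0.001, -1.0]]
force: [-1.1, -0.6, 0.8]
width: 35.8
gripper_force: 0.0
[462.23041311 145.91214856 309.83143952]
wrist [(212, 44), (213, 43), (214, 45), (215, 107), (216, 166), (217, 183), (218, 183), (219, 183), (220, 182), (221, 182), (222, 183), (223, 184), (224, 188), (225, 192)
[... 315 characters left out ...]
[195, 198, 202, 208, 212, 216, 206, 148, 83, 58, 54, 55, 54, 56, 57, 56]
172 [204, 208, 209, 210, 210, 221, 227, 207, 164, 120, 79, 61, 59, 63, 59, 59]
174 [210, 211, 211, 210, 212, 223, 232, 230, 219, 185, 131, 79, 58, 53, 56, 78]
176 [211, 210, 210, 211, 211, 220, 230, 229, 227, 210, 150, 77, 36, 32, 67, 142]
178 [207, 209, 212, 212, 208, 204, 212, 225, 230, 212, 146, 71, 32, 43, 112, 186]
180 [207, 212, 215, 215, 215, 198, 165, 177, 212, 203, 137, 60, 26, 64, 152, 218]
182 [203, 200, 198, 197, 194, 165, 110, 76, 94, 98, 69, 33, 25, 64, 156, 218]
184 [151, 133, 115, 100, 86, 64, 43, 33, 31, 29, 28, 23, 23, 61, 150, 213]
186 [50, 44, 40, 41, 39, 35, 36, 35, 33, 32, 27, 26, 26, 47, 114, 186]
```

The tab is now against its stop: the tip is at row 215 and the side rows have shifted down, giving about 0.9 rad. Next I'll recheck the carton pose by matching its top edges in the wrist image, then swing to the back of the carton.

```bash
python3 - <<'E'
from h import *
c=manip.capture("wrist");im=c["pixels"].astype(int)
t=-.140;o=np.array([-np.sin(t),np.cos(t),0]);u=np.array([np.cos(t),np.sin(t),0]);C=np.array([439.5,-11.8,160])
print("pred face-top corners",proj(c,[C+52*o-32*u,C+52*o+32*u]).round(1).tolist(),"at -0:",proj(c,[C-32*u,C+32*u]).round(1).tolist())
for r in (274,280,290,300,310):
    m=(im[r,:,2]-im[r,:,0]>70)&(im[r,:,2]>150); k=np.flatnonzero(m[215:300])+215;print(r,k.min(),k.max())
g=im.mean(2);
for a,b in((232,238),(274,280)): print([(r,int(g[r,a:b].mean())) for r in range(262,274)])
# bowl rim: white circle
m=(im.min(2)>130)[90:200,180:300];ys,xs=np.nonzero(m);print("bowl",xs.min()+180,xs.max()+180,ys.min()+90,ys.max()+90)
th=np.linspace(0,6.283,721)
for B in([441,166.5,56],[442,170,56]):
    q=proj(c,np.c_[63*np.cos(th),63*np.sin(th),0*th]+B);print(q.min(0),q.max(0))
E
echo '[[[-40,0,0,0,9,0],[-80,0,0,0,18,0],[-120,0,0,0,27,0],[-160,0,0,0,36,0],[-200,0,0,0,45,0]]]' | python3 inch.py 85
python3 to.py 424.8 -116.3 160.5 30
```

```text
pred face-top corners [[227.6, 268.2], [282.8, 268.2]] at -0: [[228.9, 305.8], [281.6, 305.7]]
274 229 282
280 229 282
290 229 282
300 230 281
310 229 280
[(262, 124), (263, 147), (264, 119), (265, 79), (266, 80), (267, 81), (268, 127), (269, 151), (270, 149), (271, 152), (272, 151), (273, 151)]
[(262, 97), (263, 144), (264, 147), (265, 100), (266, 83), (267, 85), (268, 97), (269, 133), (270, 134), (271, 131), (272, 147), (273, 147)]
bowl 194 299 90 190
[192.43858017  99.39782627] [283.88862974 190.99349487]
[192.63234991  96.51101899] [284.32812793 188.60053469]
time_s: 12.82
position: [434.4, -31.3, 309.1]
ee_rot: [[0.116, 0.991, 0.07], [0.761, -0.134, 0.635], [0.639, -0.021, -0.769]]
force: [-0.2, 1.7, 0.8]
width: 85.2
gripper_force: 0.0
d [-160.6    4.9   59.6] rv [-1.2 20.3 -0.6] J [-31.  14.  64. 115. -46.  86.  42.]
```

```bash
echo '[[[-50,1,0,0,5,0],[-90,2,10,0,10,0],[-125,4,30,0,15,0],[-160,5,60,0,20,0],[-160,5,60,0,20,0]]]' | python3 inch.py 85
echo '[[[0,0,0,0,0,0],[0,0,0,0,0,0]]]' | python3 inch.py
python3 to.py 424.8 -116.3 160.5 30
```

```text
time_s: 13.45
position: [422.2, -116.2, 154.9]
ee_rot: [[0.1, 0.99, 0.101], [0.498, -0.137, 0.856], [0.861, -0.036, -0.507]]
force: [-0.5, 0.5, 1.2]
width: 85.1
gripper_force: 0.0
time_s: 13.7
position: [425.7, -114.5, 163.1]
ee_rot: [[0.083, 0.991, 0.103], [0.504, -0.131, 0.854], [0.86, -0.019, -0.51]]
force: [-0.5, -0.2, 0.1]
width: 85.2
gripper_force: 0.0
d [-3.2 -0.6 -0.3] rv [-1.2  0.7 -0.6] J [  5.  44.  48. 113. -62. 102.  77.]
```

```bash
echo '[[[-2,-0.5,25,-1,0.5,-0.6],[-3,-0.6,50,-1,0.7,-0.6],[-3,-0.6,75,-1,0.7,-0.6],[-3,-0.6,95,-1,0.7,-0.6],[-3,-0.6,110,-1,0.7,-0.6]]]' | python3 inch.py
echo '[[[0,0,0,0,0,0],[0,0,0,0,0,0]]]' | python3 inch.py
python3 to.py 438.1 -22.1 105.5 30
python3 - <<'E'
from h import *
import cv2
np.save("pics/base.npy",manip.capture("side")["pixels"])
E
```

```text
time_s: 14.32
position: [436.1, -20.9, 104.1]
ee_rot: [[0.071, 0.99, 0.12], [0.494, -0.139, 0.858], [0.866, -0.001, -0.499]]
force: [-0.8, -0.2, -0.7]
width: 85.0
gripper_force: 0.0
time_s: 14.58
position: [435.7, -22.7, 103.4]
ee_rot: [[0.073, 0.99, 0.121], [0.494, -0.142, 0.858], [0.867, -0.003, -0.499]]
force: [-0.8, -0.6, 0.5]
width: 84.9
gripper_force: 0.0
d [ 2.3  2.3 -0.3] rv [-0.2 -0.1 -0.1] J [  6.  43.  32. 120. -68.  88.  77.]
```

```bash
echo '[[[2,2.3,0,0,0,0],[2,2.3,0,0,0,0]]]' | python3 inch.py
echo '[[[0,0,0,0,0,0],[0,0,0,0,0,0],[0,0,0,0,0,0],[0,0,0,0,0,0],[0,0,0,0,0,0]]]' | python3 inch.py 50
python3 to.py 438.1 -22.1 160 30
```

```text
time_s: 14.88
position: [437.8, -21.8, 103.9]
ee_rot: [[0.076, 0.99, 0.12], [0.493, -0.142, 0.858], [0.867, -0.006, -0.499]]
force: [-0.0, -0.2, -0.4]
width: 85.5
gripper_force: 0.0
time_s: 15.5
position: [437.5, -21.8, 103.8]
ee_rot: [[0.076, 0.99, 0.12], [0.493, -0.142, 0.859], [0.867, -0.006, -0.498]]
force: [-1.1, -2.9, 4.9]
width: 63.5
gripper_force: 58.7
d [ 48.6   0.3 -28.2] rv [-0.2 -0.1 -0.3] J [  6.  42.  32. 120. -68.  87.  77.]
```

```bash
echo '[[[10,0,-6,0,0,0],[35,0,-20,0,0,0],[70,0,-40,0,0,0],[105,0,-60,0,0,0],[135,0,-78,0,0,0]]]' | python3 inch.py
python3 to.py 438 30 270 60; python3 to.py 438 135 215 110
```

```text
time_s: 16.12
position: [438.1, -22.0, 261.4]
ee_rot: [[0.076, 0.99, 0.12], [0.493, -0.142, 0.858], [0.867, -0.006, -0.499]]
force: [0.6, 0.3, -4.0]
width: 63.4
gripper_force: 60.6
d [33.1 -7.5 40.3] rv [ -0.3 -30.1  -0.2] J [  1.  24.  38. 118. -60.  93.  59.]
d [ 37.2 -22.1 157.9] rv [ -0.4 -80.1  -0. ] J [  1.  24.  38. 118. -60.  93.  59.]
```

Run:
```python
from h import *
s=manip.sense();print(s["position"],s["width"],s["gripper_force"],s["force"])
```

```text
[438.06326682 -21.99838248 261.41739571] 63.37379070270941 60.64416289329529 [ 0.61089135  0.27164692 -4.04992734]
```

```bash
echo '[[[7,-1.5,8,0,-6,0],[14,-3,16,0,-12,0],[21,-4.5,24,0,-18,0],[27,-6,32,0,-24,0],[33,-7.5,40,0,-30,0]]]' | python3 inch.py
python3 to.py 438 85 250 85;python3 to.py 438 135 215 110
```

```text
time_s: 16.75
position: [437.9, 29.8, 269.0]
ee_rot: [[0.126, 0.99, 0.067], [0.857, -0.143, 0.495], [0.499, -0.005, -0.866]]
force: [-1.2, -0.6, -5.1]
width: 63.2
gripper_force: 60.4
d [37.8 -7.7 43.7] rv [ -0.3 -25.   -0. ] J [-24.   4.  38. 119. -36.  66.  24.]
d [ 63.2 -14.7  98.8] rv [ -0.3 -50.    0. ] J [-24.   4.  38. 119. -36.  66.  24.]
```

```bash
echo '[[[15,-3,17,0,-10,0],[29,-6,36,0,-20,0],[43,-9,56,0,-30,0],[54,-12,77,0,-40,0],[63,-14.7,99,0,-50,0]]]' | python3 inch.py
echo '[[[0,0,0,0,0,0]]]' | python3 inch.py
python3 to.py 440.3 154 175 130; python3 to.py 440.3 156 172 140;python3 to.py 438 135 215 110
```

```text
time_s: 17.38
position: [438.3, 135.8, 215.3]
ee_rot: [[0.132, 0.99, -0.051], [0.93, -0.142, -0.34], [-0.344, -0.003, -0.939]]
force: [-0.8, -0.1, -4.0]
width: 63.2
gripper_force: 61.3
time_s: 17.5
position: [437.1, 138.1, 212.7]
ee_rot: [[0.125, 0.991, -0.054], [0.93, -0.136, -0.34], [-0.345, -0.008, -0.939]]
force: [-1.9, -0.1, -3.5]
width: 63.9
gripper_force: 61.8
d [28.2  1.3 29.8] rv [ -0.2 -19.8   0.6] J [-51.  16.  23. 111.  11.  67. -41.]
d [31.1  1.1 32. ] rv [ -0.1 -29.8   0.6] J [-51.  16.  23. 111.  11.  67. -41.]
d [-3.5  1.3 -1.1] rv [-0.3  0.2  0.6] J [-51.  16.  23. 111.  11.  67. -41.]
```

```bash
echo '[[[8,0.5,9,0,-4,0],[16,1,17,0,-8,0],[23,1,24,0,-12,0],[28,1,30,0,-16,0],[28,1,30,0,-20,0]]]' | python3 inch.py
echo '[[[0.5,0,0,0,-2,0],[1,0,0.5,0,-4,0],[2,0,1,0,-6,0],[3,0,1.5,0,-8,0],[4,0,2,0,-10,0]]]' | python3 inch.py
python3 to.py 440.3 156 172 140; python3 to.py 443 176 163 155
```

```text
time_s: 18.12
position: [441.1, 150.3, 176.8]
ee_rot: [[0.106, 0.99, -0.096], [0.759, -0.143, -0.635], [-0.642, -0.006, -0.767]]
force: [0.6, -0.0, -4.2]
width: 63.4
gripper_force: 61.5
time_s: 18.75
position: [441.5, 152.4, 172.6]
ee_rot: [[0.087, 0.99, -0.113], [0.637, -0.142, -0.758], [-0.766, -0.006, -0.643]]
force: [0.1, -0.2, -3.0]
width: 63.6
gripper_force: 62.7
d [ 2.6 -1.7 -2.2] rv [-0.2  0.   0.3] J [-59.  36.  23. 102.  20.  82. -53.]
d [ 22.5  -1.9 -11.9] rv [ -0.1 -15.    0.3] J [-59.  36.  23. 102.  20.  82. -53.]
```

```bash
echo '[[[4,-1,-2.5,0,-3,0],[9,-1,-5,0,-6,0],[13,-1,-7.5,0,-9,0],[18,-1.5,-10,0,-12,0],[22,-1.7,-12,0,-15,0]]]' | python3 inch.py
echo '[[[0,0,0,0,0,0],[0,0,0,0,0,0],[0,0,0,0,0,0]]]' | python3 inch.py
cat > nuts.py <<'E'
from h import *
import cv2,sys
b=manip.capture("side")["pixels"];a=manip.capture("scene")["pixels"]
print("walnut-brown px in bowl side/scene")
for n,im,(r0,r1,c0,c1) in(("side",b,(163,208,308,358)),("scene",a,(186,212,155,202))):
    x=im[r0:r1,c0:c1].astype(int);m=((x[:,:,2]-x[:,:,0])>35);print(n,m.sum())
F=[manip.sense()["force"][2]]
print(F,manip.sense()["joints"].round(0))
m=np.zeros((480,800,3),np.uint8);m[:400,:400]=cv2.resize(a[150:260,130:240],(400,400),interpolation=cv2.INTER_CUBIC);m[:360,400:]=cv2.resize(b[130:220,270:370],(400,360),interpolation=cv2.INTER_CUBIC);cv2.imwrite("pics/"+sys.argv[1],m)
E
python3 nuts.py n1.png
```

```text
time_s: 19.38
position: [443.0, 176.4, 163.1]
ee_rot: [[0.054, 0.99, -0.131], [0.418, -0.141, -0.898], [-0.907, -0.006, -0.421]]
force: [-0.2, 0.1, -3.9]
width: 63.2
gripper_force: 62.1
time_s: 19.75
position: [443.2, 175.5, 163.9]
ee_rot: [[0.056, 0.99, -0.131], [0.421, -0.143, -0.896], [-0.905, -0.005, -0.425]]
force: [-0.2, -0.3, -3.8]
width: 63.2
gripper_force: 62.3
walnut-brown px in bowl side/scene
side 1408
scene 262
[np.float64(-3.1864531679421177)] [-62.  47.  24.  95.  23.  93. -55.]
```

```bash
echo '[[[8,0,-4,0,-8,0],[0,6,0,0,0,0],[8,-6,-4,0,-8,0],[0,6,0,0,0,0],[8,0,-4,0,-8,0]]]' | python3 inch.py
echo '[[[-8,0,4,0,8,0],[0,6,0,0,0,0],[-12,-6,8,0,14,0],[0,6,0,0,0,0],[-8,0,4,0,8,0]]]' | python3 inch.py
echo '[[[0,0,0,0,0,0],[0,0,0,0,0,0]]]' | python3 inch.py
python3 - <<'E'
from h import *
f=[]
for i in range(12): manip.capture("side"); f.append(manip.sense()["force"])
print(np.mean(f,0),np.std(f,0))
E
python3 to.py 437 100 260 100
```

```text
time_s: 20.48
position: [446.4, 181.4, 161.8]
ee_rot: [[0.044, 0.989, -0.139], [0.297, -0.146, -0.944], [-0.954, 0.0, -0.3]]
force: [0.6, 0.1, -3.0]
width: 63.1
gripper_force: 62.5
time_s: 21.1
position: [439.0, 173.5, 148.8]
ee_rot: [[0.033, 0.99, -0.137], [0.391, -0.139, -0.91], [-0.92, -0.024, -0.391]]
force: [-2.4, -1.4, -4.0]
width: 63.5
gripper_force: 65.1
time_s: 21.35
position: [443.6, 177.0, 165.9]
ee_rot: [[0.057, 0.99, -0.13], [0.423, -0.142, -0.895], [-0.904, -0.004, -0.426]]
force: [0.3, 0.4, -2.5]
width: 63.0
gripper_force: 64.6
[-0.00972322  0.19495348 -3.05102675] [0.37063217 0.57986498 0.54391622]
d [-119.1    4.2   28.9] rv [-0.2 54.9  0.3] J [-62.  47.  23.  95.  23.  93. -55.]
```

```bash
echo '[[[-30,0,-10,0,3,0],[-60,1,0,0,12,0],[-85,2,8,0,22,0],[-105,3,18,0,32,0],[-119,4,29,0,42,0]]]' | python3 inch.py
python3 to.py 437 30 265 65
python3 nuts.py n2.png
```

```text
time_s: 22.58
position: [437.0, 99.4, 260.9]
ee_rot: [[0.13, 0.99, -0.058], [0.915, -0.142, -0.379], [-0.383, -0.004, -0.924]]
force: [1.2, -1.0, -3.1]
width: 63.3
gripper_force: 64.5
d [-65.1   9.9  22.6] rv [-0.3 47.5  0.1] J [-51.  12.  25. 110.  14.  73. -39.]
walnut-brown px in bowl side/scene
side 819
scene 428
[np.float64(-2.882199499945379)] [-51.  11.  26. 110.  14.  73. -39.]
```

```bash
echo '[[[-16,2,2,0,9,0],[-32,4,5,0,18,0],[-45,6,9,0,28,0],[-56,8,15,0,38,0],[-65,10,22,0,47,0]]]' | python3 inch.py
python3 to.py 437.6 -21.8 262 30
python3 nuts.py n3.png
```

```text
time_s: 23.3
position: [437.0, 30.1, 265.5]
ee_rot: [[0.131, 0.99, 0.055], [0.901, -0.143, 0.41], [0.414, -0.004, -0.91]]
force: [-1.0, 1.1, -4.1]
width: 63.3
gripper_force: 64.5
d [-48.1   8.  -18.1] rv [-0.2 35.6 -0.1] J [-29.   3.  40. 119. -30.  63.  17.]
walnut-brown px in bowl side/scene
side 842
scene 443
[np.float64(-3.82281769660738)] [-29.   3.  40. 119. -30.  63.  17.]
```

View pics/n3.png

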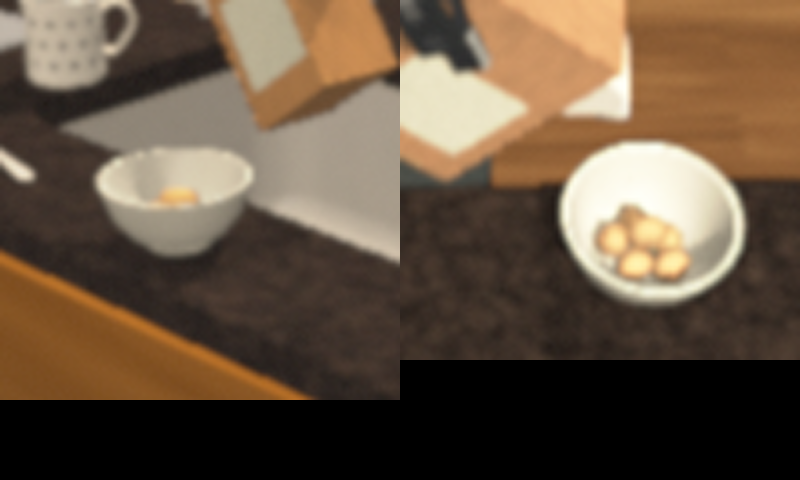

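The bowl is upright and holds six walnuts, at (632,212), (610,237), (648,232), (672,238), (635,264) and (672,264) in the right half. Now I'll stand the carton back at its old place.

```bash
echo '[[[-12,2,-2,0,8,0],[-24,4,-6,0,16,0],[-34,6,-10,0,24,0],[-43,8,-15,0,32,0],[-48,8,-18,0,35.6,0]]]' | python3 inch.py
echo '[[[0,0,0,0,0,0],[0,0,0,0,0,0]]]' | python3 inch.py
python3 - <<'E'
from to import *
G=np.array([[.076,.99,.12],[.493,-.142,.858],[.867,-.006,-.499]]);show([437.6,-21.8,110],G)
E
```

```text
time_s: 24.02
position: [437.0, -21.4, 260.3]
ee_rot: [[0.081, 0.99, 0.117], [0.496, -0.142, 0.857], [0.864, -0.012, -0.503]]
force: [-0.7, 0.8, -3.0]
width: 62.8
gripper_force: 64.8
time_s: 24.28
position: [437.6, -20.3, 261.5]
ee_rot: [[0.077, 0.99, 0.117], [0.5, -0.14, 0.855], [0.863, -0.007, -0.506]]
force: [0.4, 0.8, -3.6]
width: 63.6
gripper_force: 64.9
d [-131.5    1.4   75.4] rv [-0.1  0.5 -0. ] J [ -3.  25.  42. 118. -61.  95.  60.]
```

```bash
echo '[[[-40,1,23,0,0.5,0],[-80,1,46,0,0.5,0],[-110,1.4,63,0,0.5,0],[-125,1.4,71.5,0,0.5,0],[-131.5,1.4,75.4,0,0.5,0]]]' | python3 inch.py
echo '[[[0,0,0,0,0,0],[0,0,0,0,0,0]]]' | python3 inch.py
python3 - <<'E'
from to import *
G=np.array([[.076,.99,.12],[.493,-.142,.858],[.867,-.006,-.499]]);show([437.6,-21.8,104.3],G)
E
```

```text
time_s: 24.9
position: [438.1, -21.5, 109.8]
ee_rot: [[0.075, 0.99, 0.118], [0.492, -0.14, 0.859], [0.867, -0.006, -0.498]]
force: [-0.3, -0.6, -2.8]
width: 63.5
gripper_force: 64.8
time_s: 25.15
position: [438.3, -22.2, 110.8]
ee_rot: [[0.074, 0.99, 0.12], [0.492, -0.141, 0.859], [0.868, -0.005, -0.497]]
force: [-0.0, -1.3, -2.5]
width: 63.5
gripper_force: 64.8
d [-5.5 -0.7  3.5] rv [ 0.  -0.1  0.1] J [  6.  42.  31. 120. -67.  87.  76.]
```

```bash
echo '[[[-1.5,0,0.9,0,0,0],[-3,0,1.8,0,0,0],[-4.3,0,2.5,0,0,0],[-5,0,2.9,0,0,0],[-5,0,2.9,0,0,0]]]' | python3 inch.py
echo '[[[0,0,0,0,0,0]]]' | python3 inch.py
```

```text
time_s: 25.78
position: [437.9, -22.3, 104.3]
ee_rot: [[0.076, 0.99, 0.12], [0.491, -0.142, 0.86], [0.868, -0.006, -0.497]]
force: [-0.9, -1.5, -0.5]
width: 63.4
gripper_force: 65.0
time_s: 25.9
position: [437.9, -22.3, 104.3]
ee_rot: [[0.076, 0.99, 0.12], [0.491, -0.142, 0.859], [0.868, -0.006, -0.497]]
force: [-0.4, -1.3, 0.0]
width: 63.6
gripper_force: 65.0
```

Contact has started, with the force back to about 0. I'll press down slightly, release and withdraw.

```bash
echo '[[[-0.4,0,0.2,0,0,0],[-0.4,0,0.2,0,0,0]]]' | python3 inch.py
echo '[[[0,0,0,0,0,0],[0,0,0,0,0,0],[0,0,0,0,0,0],[0,0,0,0,0,0]]]' | python3 inch.py 85
echo '[[[0,0,-15,0,0,0],[0,0,-40,0,0,0],[0,0,-75,0,0,0],[0,0,-110,0,0,0],[40,0,-130,0,0,0]]]' | python3 inch.py
echo '[[[0,0,0,0,0,0],[0,0,0,0,0,0],[0,0,0,0,0,0]]]' | python3 inch.py
python3 - <<'E'
from h import *
import cv2
o=np.load("pics/base.npy").astype(int);b=manip.capture("side")["pixels"].astype(int)
s=manip.sense();print(s["position"],s["width"],s["force"])
# carton outline (orange) compare against before the pour and jar/apple area
def box(im):
    x=im[140:212,235:300];m=((x[:,:,2]-x[:,:,0]>50)&(x[:,:,2]>130));m=m.astype(np.uint8);k=cv2.connectedComponentsWithStats(m);i=1+np.argmax(k[2][1:,4]);return k[2][i],k[3][i].round(1)
print(box(o),box(b)); print("jar/apple diff",np.abs(o-b)[185:260,125:195].mean())
a=manip.capture("scene")
C=np.array([439.5,-11.8,0]);t=-.14;oo=np.array([-np.sin(t),np.cos(t),0]);u=np.array([np.cos(t),np.sin(t),0])
im=a["pixels"].astype(int);x=im[160:255,190:250];m=((x[:,:,2]-x[:,:,0]>40)).astype(np.uint8);k=cv2.connectedComponentsWithStats(m);i=1+np.argmax(k[2][1:,4]);print("scene box",k[2][i])
i0=cv2.imread("pics/scene0.png").astype(int)[160:255,190:250];m=((i0[:,:,2]-i0[:,:,0]>40)).astype(np.uint8);k=cv2.connectedComponentsWithStats(m);i=1+np.argmax(k[2][1:,4]);print("scene box start",k[2][i])
E
```

```text
time_s: 26.15
position: [437.9, -22.5, 104.2]
ee_rot: [[0.076, 0.99, 0.121], [0.491, -0.142, 0.86], [0.868, -0.006, -0.496]]
force: [-2.7, -4.3, 6.8]
width: 63.5
gripper_force: 65.8
time_s: 26.65
position: [438.0, -22.2, 103.8]
ee_rot: [[0.076, 0.99, 0.12], [0.491, -0.142, 0.859], [0.868, -0.006, -0.497]]
force: [0.4, 0.3, 0.3]
width: 85.7
gripper_force: 0.0
time_s: 27.28
position: [424.5, -117.0, 203.2]
ee_rot: [[0.08, 0.989, 0.122], [0.492, -0.145, 0.859], [0.867, -0.009, -0.498]]
force: [0.7, 0.0, 0.8]
width: 84.8
gripper_force: 0.0
time_s: 27.65
position: [425.1, -114.3, 202.6]
ee_rot: [[0.077, 0.99, 0.12], [0.491, -0.142, 0.86], [0.868, -0.007, -0.497]]
force: [0.3, -0.0, 0.7]
width: 85.0
gripper_force: 0.0
[ 425.11105901 -114.26871396  202.58400837] 85.27892399193763 [ 0.0647179  -0.17520848 -0.53311115]
(array([  13,   11,   44,   56, 1665], dtype=int32), array([34.8, 34.4])) (array([  13,   11,   44,   56, 1731], dtype=int32), array([34. , 34.8]))
jar/apple diff 2.2003809523809523
scene box [   8   12   44   73 2383]
scene box start [   8   13   43   72 2340]
```

The carton's outline matches its earlier upright place in both views, the jar and apple haven't moved, and the gripper is clear. Handing in.

```bash
python3 -c "
from cell import manip
print(manip.finish_job())"
```

```text
the job is handed in; nothing more can be done
None
```

The job is handed in with no verdict shown: the spout was pulled out to its stop, I counted six walnuts in the bowl, the carton is back upright at its start place, and the jar and apple are unmoved. While pushing the spout to its stop the fingertips pressed with up to 49 N, which breaks the rules only if the 40 N limit also covers the fingers.

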